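# Isolate the test stand and rack the tested board

## Robot

A 6-joint arm with a two-finger parallel gripper is mounted at the origin on the work surface. World frame = base frame: x ahead of the robot, y to its left, z up, the work surface at z = 0. Lengths are in mm, angles in rad, forces in N, time in s.
With the tool pointing down it reaches from about 300 to 775 mm from the base axis. Payload 14.6 kg.
Tool frame: the origin (TCP) lies at the very end of the fingers, on their centre line; the grasp point (between the pads) lies 19 mm behind it; z points along the fingers, y is the line along which they close (so a half turn about z gives the same grasp; the last joint's range is limited). The gripper opens to 94 mm and grips with 3 to 60 N. Pads are 16 mm wide; open, the fingers measure 119 mm over their backs; the gripper's body (75 mm by 177 mm) begins 78 mm behind the grasp point.
Start: joints at [1.04, 0.3, 1.521, -0, 1.321, -0.067], TCP at [246.038, 491.889, 205.446] pointing down, gripper open.
Joint ranges: [-3.03, 3.03], [-0.79, 2.21], [0.23, 2.52], [-1.04, 4.18], [0, 3.07], [-2.55, 2.55]. Speed limits (rad/s): [2.22, 2.22, 2.57, 3.14, 3.14, 3.14].

## Interface

Orientations are given as [roll, pitch, yaw] about the fixed x, y, z axes, in that order (R = Rz(yaw) Ry(pitch) Rx(roll)).
In Python, from cell import manip, camera, get_calibration gives the robot as it stands. The module is installed in compiled form; this text tells all that it offers.
- The arm moves only by the tool jog_arm, never from a script. Its argument "plan" is one flat list of numbers, 6 for each row, row after row: the shift along the world's x, y, z in m, then the turn, a rotation vector about the world's x, y, z in degrees. A call has 1 to 20 rows; each row is the pose to reach, as a shift and turn from the pose commanded when the call began; what a row does not reach only later rows make up. A row lasts 1/10 s, in which the tool goes at most 50 mm and 8.59 degrees, less where a joint would pass 70% of its speed; a pose out of reach is approached as far as the arm can. A call with a gripper value outside its range is refused whole. "claw" is the finger opening in m, from 0 to 0.094, set as the call begins (left out, the last holds). The fingers move at their own pace and stop on an object; "force" is the grip in N (left out, the last holds). Time passes only in rows, so rows that repeat a pose let the fingers close. It gives the time, the measured TCP pose, the force, the opening and the grip force at its end, in the units of the state.
- manip.read_state(): the state, without advancing time (a new reading comes with each control period).
- camera(name): name is "scene" or "side" or "wrist"; returns (picture, depth): 400x640x3 uint8, red, green, blue; 400x640 float32, mm along the optical axis (not along the pixel's ray), 0 where there is no reading.
- get_calibration(name): a dict with "fx", "fy", "cx", "cy" (pixels), "k1" (the pictures are not rectified: a ray, as slopes to the right and down, at radius r is drawn at 1 + k1 r^2 times it, then the intrinsics apply), "origin" and "attitude" of the camera in the world. Camera axes: x right, y down, z forward; pixel columns grow to the right and rows downward; lengths in mm; the calibration is good to about 2 mm. A picture is of the moment at which its call begins: read the wrist's pose just before it. get_calibration takes no time and is no camera call; for the wrist camera it gives the pose at the moment of the call.
- manip.sign_off(): hands the job in; it is judged then, once.
The state is a dict: "clock": time; "joints": joint angles; "qd": joint speeds; "effort": joint torques, N m; "eef_pos": TCP position; "eef_rot": TCP orientation; "wrist_force": force on the tool from outside, world axes, zero at the start; "moment": the same for the moment, N m; "finger_gap": finger opening in mm; "finger_force": force on a finger pad.
Only numpy, scipy, OpenCV 4.12 (cv2) and the standard library are available. Lean on these libraries where they do the work, as an engineer would, in place of code of your own. Each camera call takes 0.05 s, during which the arm holds its last target. There are 200 camera calls.

## Task

The amplifier board on the leaning test stand has passed its test. First make the stand dead: turn the red isolator handle on the console's sloping panel from ON (pointer up the slope) to OFF (pointer to the left) until it rests fully home. Then, leaving it off, lift the board off by its heat-sink bar, lower it (no dropping) into a free slot of the black rack to stand upright, fully down, and let go, leaving the other boards and everything else on the bench where they are.

Things in the scene. Friction and masses are not known exactly. Their poses are not given: they have to be found in the camera images.
- isolator (a joint): Angle of the red handle, rad: 0 = ON (pointer up the slope), 1.571 = OFF (bar level, pointer left), hard stops at both. Seen facing the panel from the robot's side, ON to OFF is a quarter turn anticlockwise. An over-centre spring holds it at each stop: about 0.14 N m to leave it, falling to nothing half way (0.785); once past, it snaps on to the other stop by itself if let go.
- isolator_grip (a point): Point on the turning axis, half way up the handle's bar; turns with it. z: turning axis out of the panel (up and towards the robot, 32 degrees from vertical); x: along the bar to its white pointer end. Bar 64 mm long (x), 13 mm thick (y), its top 12.5 mm above this point; below it a round skirt, 54 mm across, top 21 mm below this point, on a yellow plate 74 mm square.
- console: Grey supply console, fixed, 220 mm wide (y), 200 mm deep (x), origin under its centre, front to -x. Front lip 50 mm high; white panel slopes up from it at 32 degrees over 100 mm of depth to 112 mm; behind (x > 0) an upright meter panel 225 mm high. The handle's axis meets the slope at x = -40, y = 0, z = 87 mm: take the handle with the tool tilted, square to the slope, clear of the upright panel.
- board: Tested board: green, 100 mm wide (y), 85 high (z), 3 thick (x); origin mid bottom edge. Parts to 22 mm tall on its -x face, below z = 57 mm (two 4.5 mm flat transistors higher). Aluminium heat-sink bar centred over the top edge: 70 mm long (y), 12 thick (x), z = 75 to 101 mm. 0.11 to 0.23 kg. Starts leaning on the stand, -x face to the stand's front, top tipped back 30 degrees.
- stand: Leaning test stand, fixed, origin under the centre of its 120 x 130 mm aluminium base, front to -x. Black ledge with a 6 mm lip carries the board's bottom edge at x = -25, z = 40 mm. Two arms (y = +/-44 mm, 14 wide), leaning back 30 degrees, back the board up to 72 mm from its bottom edge; the 74 mm between them is open above 31 mm. Cheeks 21 mm high beside the board's ends, 4 mm of play.
- rack: Black rack, fixed, 175 (x) by 124 mm (y), origin under its centre. Four slots along x, 45 mm apart, each for a board on edge in the rack's y-z plane, facing either way. Floor 8 mm up, walls 56 mm high. Each end of a board goes between two ribs 7 mm apart, 44 mm high above the floor, plus a flared mouth to 55 mm, about 21 mm wide. 5 mm of end play. Slots 1 (nearest -x) and 4 are taken.
- slot2 (a point): Centre of free slot 2 on the rack floor; same axes as the rack.
- slot3 (a point): Centre of free slot 3 on the rack floor; same axes as the rack.
- racked_a: Another board like the tested one, standing in slot 1; same origin and axes. It leans up to 5 degrees in its slot. To be left.
- racked_b: Another board like the tested one, standing in slot 4; same origin and axes. It leans up to 5 degrees in its slot. To be left.
- reel: Reel of solder standing on end, 54 mm across, 44 mm high; origin under its centre. To be left.
- flux: Small white flux bottle, 34 mm across, 75 mm high; origin under its centre. To be left.
- driver: Screwdriver lying on the bench, 150 mm long, under 30 mm high; to be left.
- multimeter: Yellow hand multimeter lying face up, 150 x 75 x 45 mm; origin under its centre. To be left.
- tip_cleaner: Small round black tub of brass wool, 68 mm across, 35 mm high; to be left.
- half_built: Half-built green board lying on the perforated wooden board, 100 x 80 mm, 22 mm high with its parts; to be left.

How it is judged:
By the outcome, as a careful person would: the job done as asked, in the order asked, and still so for the second after the job is handed in, with the robot touching nothing.
It also fails if it takes over 59 s, if anything falls off the work surface, if the arm or the gripper's body presses on something with over 40 N, if the wrist force passes 120 N, or if a joint passes its speed limit or range.

## Working session

There is one attempt and no reset: what is moved stays moved. The work goes in short steps, Python scripts to look and compute and a tool call to move; the robot and the scene stay as the last step left them, time stands still between calls to the robot, and variables do not carry over. Pictures are saved under pics/ and viewed, at most 10 in all, crops included, and the job is handed in when it is done.

Besides the shell and the picture viewer there is one more tool, called after "Emit:" by a JSON object that holds its "name" and its "arguments". jog_arm: Moves the arm, as the interface text tells. Its arguments: {"type":"object","properties":{"plan":{"type":"array"},"claw":{"type":"number"},"force":{"type":"number"}},"required":["plan"]}

```bash
mkdir -p pics
cat > h.py <<'E'
import numpy as np, cv2
from cell import manip, camera, get_calibration
from scipy.spatial.transform import Rotation as R
def att(c):
    a=np.array(c["attitude"],float)
    if a.shape==(3,3): return a
    return R.from_euler('xyz',a).as_matrix() if a.size==3 else R.from_quat(a).as_matrix()
def cloud(name):
    c=get_calibration(name); im,d=camera(name)
    h,w=d.shape; u,v=np.meshgrid(np.arange(w),np.arange(h))
    K=np.array([[c["fx"],0,c["cx"]],[0,c["fy"],c["cy"]],[0,0,1.]])
    p=cv2.undistortPoints(np.stack([u.ravel(),v.ravel()],1).astype(float)[:,None],K,np.array([c["k1"],0,0,0,0.]))[:,0]
    P=np.c_[p,np.ones(len(p))]*d.reshape(-1,1)
    W=P@att(c).T+np.array(c["origin"])
    return im,d,W.reshape(h,w,3)
def save(im,n): cv2.imwrite('pics/'+n,cv2.cvtColor(im,cv2.COLOR_RGB2BGR))
E
python3 - <<'E'
from h import *
np.set_printoptions(precision=3,suppress=True)
for n in("scene","side"):
    c=get_calibration(n);print(c)
    im,d,W=cloud(n);save(im,n+'.png');np.savez(n,im=im,d=d,W=W)
print(manip.read_state())
E
```

```text
{'fx': 505.78130327506636, 'fy': 505.78130327506636, 'cx': 318.8946352502571, 'cy': 201.43379201345587, 'k1': -0.1653301901049777, 'origin': array([ 373.812, 1185.571, 1034.107]), 'attitude': array([-2.222,  0.006, -3.023])}
{'fx': 412.40980018314326, 'fy': 412.40980018314326, 'cx': 322.86328275373086, 'cy': 197.5921163409908, 'k1': -0.08691762393555093, 'origin': array([ -29.915, -932.261,  870.828]), 'attitude': array([-2.21 , -0.023, -0.545])}
{'clock': 0.1, 'joints': array([ 1.04 ,  0.3  ,  1.522,  0.   ,  1.321, -0.067]), 'qd': array([ 0.002, -0.003, -0.001, -0.001, -0.001,  0.   ]), 'effort': array([  0.001, -53.264, -35.328,   0.071,   0.023,  -0.   ]), 'eef_pos': array([245.919, 491.704, 204.936]), 'eef_rot': array([-3.141, -0.   ,  2.678]), 'wrist_force': array([-0.229, -0.3  , -0.158]), 'moment': array([ 0.022,  0.023, -0.012]), 'finger_force': 0.0, 'finger_gap': 94.41725976305393}
```

View pics/scene.png

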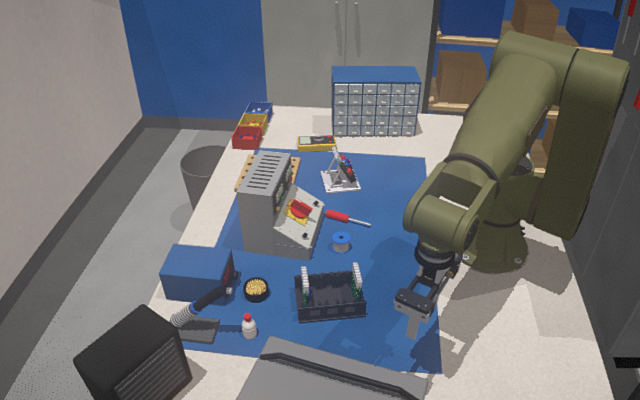

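View pics/side.png

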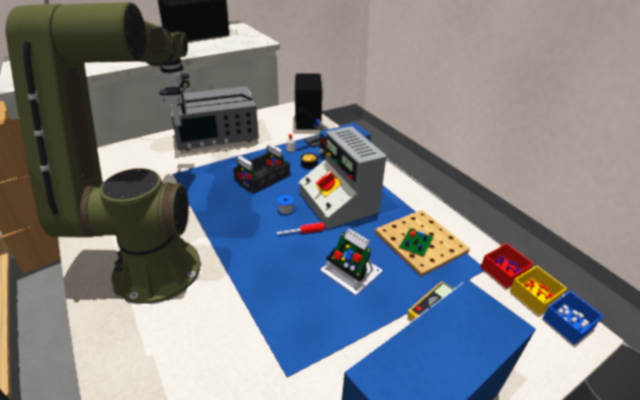

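Scene: rack around (330,295), isolator (299,210), stand (341,180), reel (341,242), driver (348,218). Side: isolator (327,183), stand with board (350,258), rack (262,170).

Run:
```python
from h import *
np.set_printoptions(precision=1,suppress=True)
D={n:np.load(n+'.npz') for n in("scene","side")}
def crop(n,u0,u1,v0,v1):
    s=np.s_[v0:v1,u0:u1];im=D[n]['im'][s];return cv2.cvtColor(im,cv2.COLOR_RGB2HSV).reshape(-1,3).astype(int),D[n]['W'][s].reshape(-1,3),D[n]['d'][s].ravel()
for n,b in(("scene",(278,325,190,235)),("side",(300,355,160,215))):
    h,W,d=crop(n,*b);ok=d>0
    red=ok&((h[:,0]<8)|(h[:,0]>172))&(h[:,1]>150)&(h[:,2]>90)
    yel=ok&(h[:,0]>18)&(h[:,0]<35)&(h[:,1]>140)&(h[:,2]>90)
    print(n,'red',red.sum(),np.median(W[red],0),W[red].min(0),W[red].max(0),'yel',yel.sum(),W[yel].mean(0) if yel.any() else 0)
    for m in(red,yel):
        P=W[m];P=P-np.median(P,0);P=P[np.linalg.norm(P,axis=1)<60];U=np.linalg.svd(P-P.mean(0))[2];print(U[0],U[2])
# rack & stand & console footprints by height
for nm,n,b,z0,z1 in(("rack","scene",(290,372,255,325),40,62),("rack","side",(228,295,145,195),40,62),("racktop","scene",(290,372,255,325),90,125),("racktop","side",(228,295,140,195),90,125),("standbase","scene",(315,365,145,198),3,18),("standbase","side",(315,385,225,295),3,18),("conslow","scene",(236,330,150,262),20,112),("consTop","side",(300,390,120,225),212,240),("consTop","scene",(236,330,145,262),212,240)):
    h,W,d=crop(n,*b);m=(d>0)&(W[:,2]>z0)&(W[:,2]<z1)
    if 'base' in nm: m&=(h[:,1]<60)
    r=cv2.minAreaRect(W[m][:,:2].astype(np.float32));print(nm,n,m.sum(),W[m].min(0),W[m].max(0),r)
# board top bar
for n,b in(("scene",(315,365,145,198)),("side",(315,385,220,295))):
    h,W,d=crop(n,*b);m=(d>0)&(W[:,2]>100)
    print('bar',n,m.sum(),W[m].min(0),W[m].max(0),W[m].mean(0),cv2.minAreaRect(W[m][:,:2].astype(np.float32)))
for n,u,v in(("scene",(305,172),(0,0)),):pass
a=D['scene']['im'];b=D['side']['im']
x=cv2.resize(a[140:330,230:380],None,fx=2.6,fy=2.6,interpolation=2);y=cv2.resize(b[150:300,290:400],None,fx=3.3,fy=3.3,interpolation=2)
c=np.zeros((max(x.shape[0],y.shape[0]),x.shape[1]+y.shape[1],3),np.uint8);c[:x.shape[0],:x.shape[1]]=x;c[:y.shape[0],x.shape[1]:]=y;save(c,'crop.png');print(c.shape)
```

```text
scene red 119 [576.9  24.9 105.1] [541.7   7.5  86.6] [603.8  43.  140.5] yel 98 [589.7  36.8  94.3]
[-1.  -0.2  0.2] [ 0.2 -0.9 -0.3]
[-0.8  0.2 -0.5] [ 0.5 -0.  -0.8]
side red 197 [572.8   7.9 108. ] [540.4 -69.8  85.8] [616.1  18.  162.6] yel 132 [590.4  27.8  83.6]
[-0.9  0.1 -0.5] [ 0.3  0.9 -0.3]
[-0.8  0.2 -0.5] [-0.5  0.   0.9]
rack scene 853 [362.3 209.5  40. ] [559.  360.7  62. ] ((460.48419189453125, 283.0870056152344), (173.53369140625, 126.01249694824219), 14.074490547180176)
rack side 475 [360.5 198.5  40. ] [559.1 353.6  62. ] ((459.66619873046875, 279.6288757324219), (175.62213134765625, 128.24880981445312), 15.372628211975098)
racktop scene 302 [378.1 230.2  90.1] [535.5 345.5 114.8] ((456.01983642578125, 287.93829345703125), (148.80230712890625, 86.76799774169922), 13.152237892150879)
racktop side 190 [377.7 215.7  90. ] [533.1 336.8 113.4] ((456.1138610839844, 275.98699951171875), (150.80567932128906, 94.4055404663086), 12.515694618225098)
standbase scene 528 [ 404.2 -540.8    3. ] [ 592.8 -202.8   18. ] ((467.93023681640625, -375.95806884765625), (196.128631591796
[... 375 characters left out ...]
side 1274 [ 612.7 -109.5  212. ] [730.2 121.  230.5] ((671.9755249023438, 6.154136657714844), (226.24818420410156, 107.56096649169922), 86.01940155029297)
consTop scene 1716 [ 613.6 -107.7  212. ] [734.  124.8 233. ] ((672.8076782226562, 8.972694396972656), (228.09640502929688, 105.83907318115234), 84.80085754394531)
bar scene 95 [ 469.9 -315.   100.7] [ 511.5 -227.4  136.1] [ 490.6 -263.2  121. ] ((490.7242126464844, -270.4600830078125), (27.500640869140625, 93.3481674194336), 13.28217887878418)
bar side 376 [ 467.6 -330.9  100. ] [ 512.3 -232.4  132.5] [ 488.  -282.8  115.5] ((488.9952392578125, -280.81500244140625), (29.854629516601562, 100.8196029663086), 15.70964527130127)
(495, 753, 3)
```

View pics/crop.png

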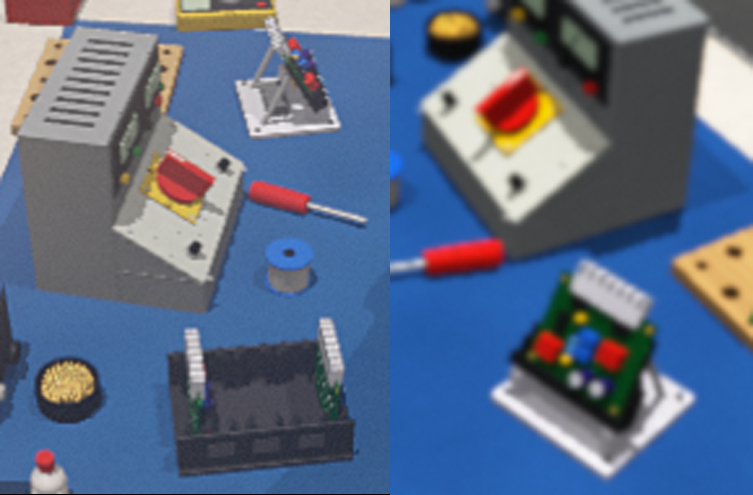

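```bash
cat >> h.py <<'E'
def con(psi=-4.6,tilt=32,yawturn=0):
    p,t=np.radians([psi,tilt]); x=np.array([np.cos(p)*np.cos(t),np.sin(p)*np.cos(t),np.sin(t)])
    n=np.array([-np.cos(p)*np.sin(t),-np.sin(p)*np.sin(t),np.cos(t)])
    return np.c_[x,np.cross(-n,x),-n],n
def delta(Rt,pt,s=None):
    s=s or manip.read_state(); R0=R.from_euler('xyz',s['eef_rot'])
    print('shift mm',np.round(np.array(pt)-s['eef_pos'],1),'rv deg',np.round((R.from_matrix(Rt)*R0.inv()).as_rotvec(degrees=True),1))
E
python3 - <<'E'
from h import *
Rt,n=con();delta(Rt,np.array([565,16,115])+130*n)
E
```

```text
shift mm [ 250.4 -470.2   20.3] rv deg [  42.9  -12.  -152.5]
```

Emit:
{"name": "jog_arm", "arguments": {"plan": [0.03, -0.03, 0.04, 2.1, -0.6, -7.6, 0.25, -0.47, 0.07, 42.9, -12, -152.5, 0.25, -0.47, 0.07, 42.9, -12, -152.5, 0.25, -0.47, 0.07, 42.9, -12, -152.5, 0.25, -0.47, 0.07, 42.9, -12, -152.5, 0.25, -0.47, 0.07, 42.9, -12, -152.5, 0.25, -0.47, 0.07, 42.9, -12, -152.5, 0.25, -0.47, 0.07, 42.9, -12, -152.5, 0.25, -0.47, 0.07, 42.9, -12, -152.5, 0.25, -0.47, 0.07, 42.9, -12, -152.5, 0.25, -0.47, 0.07, 42.9, -12, -152.5, 0.25, -0.47, 0.07, 42.9, -12, -152.5, 0.25, -0.47, 0.07, 42.9, -12, -152.5, 0.25, -0.47, 0.02, 42.9, -12, -152.5, 0.25, -0.47, 0.02, 42.9, -12, -152.5, 0.25, -0.47, 0.02, 42.9, -12, -152.5, 0.25, -0.47, 0.02, 42.9, -12, -152.5, 0.25, -0.47, 0.02, 42.9, -12, -152.5, 0.25, -0.47, 0.02, 42.9, -12, -152.5, 0.25, -0.47, 0.02, 42.9, -12, -152.5]}}

```text
clock: 2.1
eef_pos: [495.8, 22.4, 225.2]
eef_rot: [3.142, -0.558, -0.081]
wrist_force: [-0.1, -0.0, 0.1]
finger_gap: 93.9
finger_force: 0.0
```

Run:
```python
from h import *
np.set_printoptions(precision=1,suppress=True)
s=manip.read_state();print(s['clock'],s['joints'],s['eef_pos'],s['wrist_force'])
print(get_calibration("wrist"))
im,d,W=cloud("wrist");save(im,'w1.png')
h=cv2.cvtColor(im,cv2.COLOR_RGB2HSV).astype(int)
np.savez('w1',im=im,d=d,W=W)
red=(d>0)&((h[...,0]<8)|(h[...,0]>172))&(h[...,1]>130)&(h[...,2]>70)
yel=(d>0)&(h[...,0]>18)&(h[...,0]<35)&(h[...,1]>130)&(h[...,2]>70)
Rt,n=con()
for nm,m in(('red',red),('yel',yel)):
    _,L,st,_=cv2.connectedComponentsWithStats(m.astype(np.uint8));k=1+st[1:,4].argmax();P=W[L==k];Q=P@np.c_[Rt[:,0],-Rt[:,1],n]
    print(nm,st[k],P.mean(0),'slopeframe min/max',np.percentile(Q,[1,50,99],axis=0))
    if nm=='yel':
        U=np.linalg.svd(P-np.median(P,0))[2];print('normal',U[2])
    else:
        t=Q[:,2]>np.percentile(Q[:,2],99)-6;print('bartop',t.sum(),P[t].mean(0),cv2.minAreaRect(Q[t][:,:2].astype(np.float32)),np.percentile(Q[t],[1,99],axis=0))
```

```text
2.1 [-0.  -0.1  2.  -0.1  0.7  1.7] [495.8  22.4 225.2] [-0.1 -0.   0.1]
{'fx': 279.6590820143815, 'fy': 279.6590820143815, 'cx': 317.0209320769475, 'cy': 202.47783375327123, 'k1': -0.008488129999933437, 'origin': array([471.8,  24.5, 422.5]), 'attitude': array([-2.9, -0. , -1.7])}
red [ 550    0   90   59 4110] [ 860.9 -506.9   27. ] slopeframe min/max [[ 728.2 -489.2 -496.7]
 [ 776.6 -437.5 -450.4]
 [ 826.7 -385.6 -410.9]]
bartop 266 [ 819.2 -496.    47.7] ((750.7249145507812, -436.4665222167969), (92.34671783447266, 16.47442054748535), 87.0569839477539) [[ 744.8 -479.8 -416.8]
 [ 759.2 -391.1 -409.1]]
yel [ 295  375  285   21 4100] [441.9  -7.2 341.1] slopeframe min/max [[553.2  -5.5  51.6]
 [555.   25.9  55.8]
 [556.3  67.1  58.3]]
normal [ 1.  -0.1 -0.1]
```

View pics/w1.png

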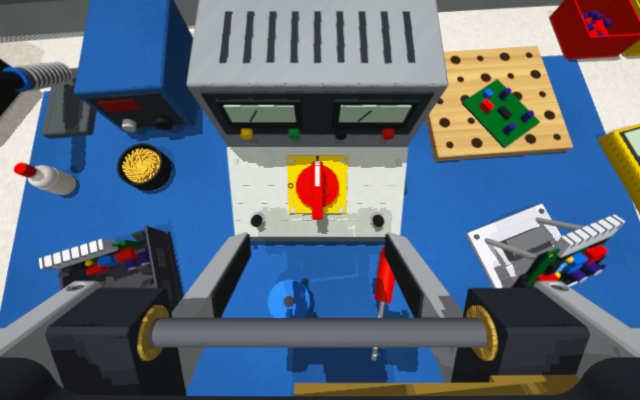

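Wrist view: isolator at (317,190), skirt disc red, bar vertical (ON) with white pointer at the top (317,168); stand at right (550,240), rack at left (110,270). Fingers at left/right bottom.

Run:
```python
from h import *
np.set_printoptions(precision=1,suppress=True)
D=np.load('w1.npz');s=np.s_[148:226,282:352];im=D['im'][s];d=D['d'][s];W=D['W'][s]
h=cv2.cvtColor(im,cv2.COLOR_RGB2HSV).astype(int)
red=(d>0)&((h[...,0]<8)|(h[...,0]>172))&(h[...,1]>130)&(h[...,2]>70)
yel=(d>0)&(h[...,0]>18)&(h[...,0]<35)&(h[...,1]>130)&(h[...,2]>70)
P=W[yel];U=np.linalg.svd(P-np.median(P,0))[2];print('normal',(U[2]*1000),yel.sum())
Rt,n=con();B=np.c_[Rt[:,0],-Rt[:,1],n]
for nm,m in(('red',red),('yel',yel)):
    Q=W[m]@B;print(nm,m.sum(),np.percentile(Q,[1,50,99],axis=0)); 
    if nm=='yel': print(cv2.minAreaRect(Q[:,:2].astype(np.float32)))
Q=W.reshape(-1,3)@B;zp=np.median(W[yel]@B,0)[2]
print(np.histogram(Q[:,2]-zp,bins=np.arange(-8,60,3)))
t=(Q[:,2]>zp+25)&(Q[:,2]<zp+60)
r=cv2.minAreaRect(Q[t][:,:2].astype(np.float32));print('bar',t.sum(),r,np.percentile(Q[t],[1,50,99],axis=0))
c=np.array([*r[0],np.percentile(Q[t][:,2],90)]);print('bar top centre world',B@c)
sk=red.ravel()&(Q[:,2]-zp>3)&(Q[:,2]-zp<18);r=cv2.minEnclosingCircle(Q[sk][:,:2].astype(np.float32));print('skirt',r,np.median(Q[sk],0))
```

```text
normal [-526.2   54.2  848.6] 1658
red 1437 [[ 510.9   38.6 -222. ]
 [ 540.4   61.9 -220.1]
 [ 571.9   85.1 -190.5]]
yel 1658 [[ 503.6   25.6 -233.4]
 [ 550.6   59.4 -230.1]
 [ 576.7   98.3 -220.8]]
((539.5526733398438, 62.051551818847656), (74.74918365478516, 73.83750915527344), 0.11385314166545868)
(array([ 177, 1792, 1567,  220,   11,  777,  201,    2,    6,    4,    4,
          8,    2,    3,   59,  596,    8,    0,    0,    0,    0,    0]), array([-8, -5, -2,  1,  4,  7, 10, 13, 16, 19, 22, 25, 28, 31, 34, 37, 40,
       43, 46, 49, 52, 55, 58]))
bar 676 ((541.0997314453125, 61.356422424316406), (12.701591491699219, 63.931243896484375), 89.99980926513672) [[ 509.7   55.1 -203. ]
 [ 542.9   61.3 -191.8]
 [ 572.7   67.6 -190.1]]
bar top centre world [563.1  16.2 124.9]
skirt ((543.585205078125, 62.015472412109375), 28.749408721923828) [ 541.6   69.2 -220.6]
```

Run:
```python
from h import *
Rt,n=con();B=np.c_[Rt[:,0],-Rt[:,1],n]
delta(Rt,B@[540.5,61.7,-215]); print(n, B@[540.5,61.7,-215])
```

```text
shift mm [  79.5   -6.7 -121.2] rv deg [ 0.1 -0.  -0.2]
[-0.52821233  0.04249895  0.8480481 ] [575.40745506  15.60320086 104.09102164]
```

Emit:
{"name": "jog_arm", "arguments": {"plan": [0.02, -0.002, -0.03, 0, 0, 0, 0.04, -0.004, -0.06, 0, 0, 0, 0.055, -0.005, -0.082, 0, 0, 0, 0.068, -0.006, -0.102, 0, 0, 0, 0.0795, -0.007, -0.121, 0, 0, 0, 0.0795, -0.007, -0.121, 0, 0, 0, 0.0795, -0.007, -0.121, 0, 0, 0], "claw": 0.05}}

```text
clock: 2.85
eef_pos: [575.3, 14.6, 104.5]
eef_rot: [3.14, -0.558, -0.078]
wrist_force: [0.1, 0.6, 0.2]
finger_gap: 50.4
finger_force: 0.0
```

Emit:
{"name": "jog_arm", "arguments": {"plan": [0, 0, 0, 0, 0, 0, 0, 0, 0, 0, 0, 0, 0, 0, 0, 0, 0, 0, 0, 0, 0, 0, 0, 0, 0, 0, 0, 0, 0, 0, 0, 0, 0, 0, 0, 0], "claw": 0.005, "force": 25}}

```text
clock: 3.45
eef_pos: [575.6, 15.8, 104.8]
eef_rot: [-3.141, -0.559, -0.08]
wrist_force: [-1.8, 9.6, 3.2]
finger_gap: 12.9
finger_force: 25.0
```

Emit:
{"name": "jog_arm", "arguments": {"plan": [0, 0, 0, -3.2, 0.3, 5.1, 0, 0, 0, -6.3, 0.5, 10.2, 0, 0, 0, -9.5, 0.8, 15.3, 0, 0, 0, -12.7, 1.0, 20.4, 0, 0, 0, -15.8, 1.3, 25.4, 0, 0, 0, -19.0, 1.5, 30.5, 0, 0, 0, -22.2, 1.8, 35.6, 0, 0, 0, -25.4, 2.0, 40.7, 0, 0, 0, -28.5, 2.3, 45.8, 0, 0, 0, -31.7, 2.5, 50.9, 0, 0, 0, -34.9, 2.8, 56.0, 0, 0, 0, -38.0, 3.1, 61.1, 0, 0, 0, -41.2, 3.3, 66.1, 0, 0, 0, -44.4, 3.6, 71.2, 0, 0, 0, -47.5, 3.8, 76.3, 0, 0, 0, -48.2, 3.9, 77.4, 0, 0, 0, -48.2, 3.9, 77.4, 0, 0, 0, -48.2, 3.9, 77.4]}}

```text
clock: 5.25
eef_pos: [575.8, 15.6, 104.9]
eef_rot: [2.582, 0.011, 1.51]
wrist_force: [-0.2, 7.2, 2.5]
finger_gap: 12.9
finger_force: 25.1
```

Emit:
{"name": "jog_arm", "arguments": {"plan": [0, 0, 0, 0, 0, 0, 0, 0, 0, 0, 0, 0, 0, 0, 0, 0, 0, 0, 0, 0, 0, 0, 0, 0, -0.01, 0.001, 0.017, 0, 0, 0, -0.03, 0.003, 0.05, 0, 0, 0, -0.055, 0.004, 0.088, 0, 0, 0, -0.08, 0.006, 0.128, 0, 0, 0, -0.08, 0.006, 0.128, 0, 0, 0, -0.08, 0.006, 0.128, 0, 0, 0], "claw": 0.045}}

```text
clock: 6.25
eef_pos: [495.6, 20.9, 233.4]
eef_rot: [2.581, 0.012, 1.509]
wrist_force: [-0.2, 0.1, 0.0]
finger_gap: 45.0
finger_force: 0.0
```

Run:
```python
from h import *
np.set_printoptions(precision=2,suppress=True)
s=manip.read_state();print(s['clock'],s['joints'],s['eef_pos'])
im,d,W=cloud("wrist");save(im,'w2.png')
Rt,n=con();B=np.c_[Rt[:,0],-Rt[:,1],n];Q=(W.reshape(-1,3)@B)[d.ravel()>0]-[540.5,61.7,-230.5]
t=(np.hypot(Q[:,0],Q[:,1])<45)&(Q[:,2]>27)&(Q[:,2]<44);print(t.sum(),cv2.minAreaRect(Q[t][:,:2].astype(np.float32)))
# rack and stand from wrist/scene/side clouds
for nm,f in(('scene','scene.npz'),('side','side.npz'),('w1','w1.npz')):
    D=np.load(f);P=D['W'].reshape(-1,3)[D['d'].ravel()>0];h=cv2.cvtColor(D['im'],cv2.COLOR_RGB2HSV).reshape(-1,3)[D['d'].ravel()>0].astype(int)
    v=P[:,2]
    m=(abs(P[:,0]-460)<110)&(abs(P[:,1]-281)<90)&(v>51)&(v<59);r=cv2.minAreaRect(P[m][:,:2].astype(np.float32));print(nm,'rack',m.sum(),r)
    m=(abs(P[:,0]-500)<110)&(abs(P[:,1]+276)<110)
    q=m&(v>3.5)&(v<12)&(h[:,1]<70)&(h[:,2]>90);print(' base',q.sum(),cv2.minAreaRect(P[q][:,:2].astype(np.float32)) if q.sum()>9 else 0)
    q=m&(v>95);print(' bar',q.sum(),P[q].mean(0),P[q].max(0))
    U=np.linalg.svd(P[q]-P[q].mean(0),full_matrices=False)[2];print(U)
```

```text
6.25 [-0.01 -0.14  2.03 -0.06  0.69  0.08] [495.6   20.88 233.35]
622 ((0.5538396835327148, 1.2763671875), (12.666749000549316, 63.372989654541016), 1.000632405281067)
scene rack 371 ((460.5847473144531, 282.68585205078125), (173.53369140625, 125.18538665771484), 14.074490547180176)
 base 256 ((519.8344116210938, -287.4755859375), (205.0189666748047, 179.40505981445312), 19.793699264526367)
 bar 106 [ 488.69 -262.68  118.63] [ 511.52 -227.42  136.07]
[[-0.35  0.91 -0.23]
 [-0.51 -0.39 -0.77]
 [ 0.79  0.15 -0.6 ]]
side rack 197 ((458.36639404296875, 278.26123046875), (174.5130615234375, 123.74813842773438), 14.263365745544434)
 base 587 ((515.4132690429688, -270.6021423339844), (204.8190460205078, 138.79566955566406), 18.485069274902344)
 bar 440 [ 486.9  -282.93  112.92] [ 512.28 -232.44  132.51]
[[ 0.29 -0.96 -0.  ]
 [ 0.44  0.13  0.89]
 [-0.85 -0.26  0.46]]
w1 rack 752 ((503.89056396484375, 292.3426818847656), (83.27466583251953, 118.51667022705078), 13.39068603515625)
 base 2712 ((478.6400146484375, -284.9491882324219), (121.48291015625, 136.4699249267578), 15.374857902526855)
 bar 1660 [ 487.41 -266.9   119.36] [ 511.14 -227.8   132.15]
[[-0.35  0.92 -0.2 ]
 [-0.53 -0.37 -0.77]
 [-0.78 -0.16  0.61]]
```

View pics/w2.png

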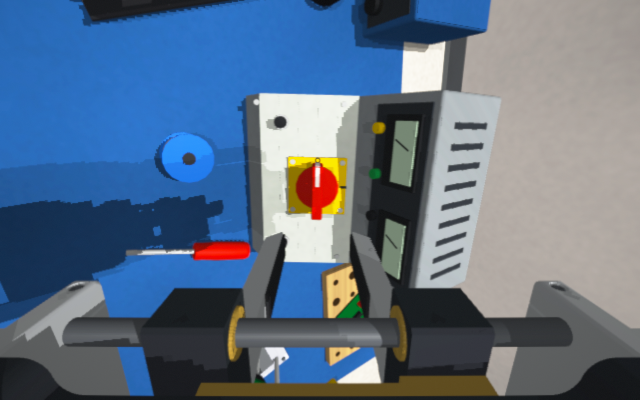

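Handle now lies level with its white pointer at (317,165) to the left: OFF, bar at right angles within 1°. Reel and driver untouched.

```bash
cat >> h.py <<'E'
def brd(psi,lean):
    p,t=np.radians([psi,lean]);u=np.array([np.sin(t)*np.cos(p),np.sin(t)*np.sin(p),np.cos(t)])
    y=np.array([np.cos(t)*np.cos(p),np.cos(t)*np.sin(p),-np.sin(t)])
    return np.c_[np.cross(y,-u),y,-u],u
E
python3 - <<'E'
from h import *
Rt,u=brd(15.4,30);delta(Rt,np.array([497,-280,116])+130*u)
E
```

```text
shift mm [  64.2 -283.6   -3.4] rv deg [-5.8 62.  16.7]
```

Emit:
{"name": "jog_arm", "arguments": {"plan": [-0.02, -0.03, 0.03, 0, 0, 0, -0.03, -0.06, 0.06, 0, 0, 0, -0.03, -0.1, 0.08, 0, 0, 0, -0.02, -0.14, 0.09, -0.6, 6.2, 1.7, 0, -0.18, 0.09, -1.2, 12.4, 3.3, 0.02, -0.22, 0.09, -1.7, 18.6, 5, 0.04, -0.25, 0.08, -2.3, 24.8, 6.7, 0.05, -0.27, 0.07, -2.9, 31, 8.3, 0.064, -0.284, 0.05, -3.5, 37.2, 10, 0.064, -0.284, 0.04, -4.1, 43.4, 11.7, 0.064, -0.284, 0.02, -4.6, 49.6, 13.4, 0.064, -0.284, 0.01, -5.2, 55.8, 15, 0.064, -0.284, -0.003, -5.8, 62, 16.7, 0.064, -0.284, -0.003, -5.8, 62, 16.7, 0.064, -0.284, -0.003, -5.8, 62, 16.7, 0.064, -0.284, -0.003, -5.8, 62, 16.7]}}

```text
clock: 7.9
eef_pos: [559.6, -263.6, 230.1]
eef_rot: [-2.621, 0.0, 1.839]
wrist_force: [-0.1, 0.1, 0.6]
finger_gap: 45.0
finger_force: 0.0
```

Run:
```python
from h import *
np.set_printoptions(precision=1,suppress=True)
s=manip.read_state();print(s['clock'],s['joints'],s['eef_pos'],s['eef_rot'])
im,d,W=cloud("wrist");save(im,'w3.png');np.savez('w3',im=im,d=d,W=W)
Rt,u=brd(15.4,30);B=np.c_[Rt[:,1],-Rt[:,0],u]  # board x,y,z
Q=(W.reshape(-1,3)-[497,-280,116])@B+[0,0,88];Q=Q[d.ravel()>0]
t=(abs(Q[:,0])<30)&(abs(Q[:,1])<60)&(Q[:,2]>92)&(Q[:,2]<115)
print(t.sum(),np.percentile(Q[t],[1,50,99],axis=0),cv2.minAreaRect(Q[t][:,:2].astype(np.float32)))
print(np.histogram(Q[t][:,2],bins=12))
```

```text
7.9 [-0.4  0.7  0.9 -0.3  1.9 -0.7] [ 559.6 -263.6  230.1] [-2.6  0.   1.8]
678 [[ -8.9 -39.3  97.7]
 [ -3.2  -6.2  99.3]
 [  2.4  29.6 101. ]] ((-3.524592876434326, -4.3499908447265625), (70.3288345336914, 11.884832382202148), 89.93966674804688)
(array([  2,   0,   1,   0,   0,   0,   2,  33, 136, 281, 177,  46]), array([ 92.1,  92.9,  93.6,  94.4,  95.1,  95.9,  96.6,  97.4,  98.1,
        98.9,  99.6, 100.4, 101.1]))
```

View pics/w3.png

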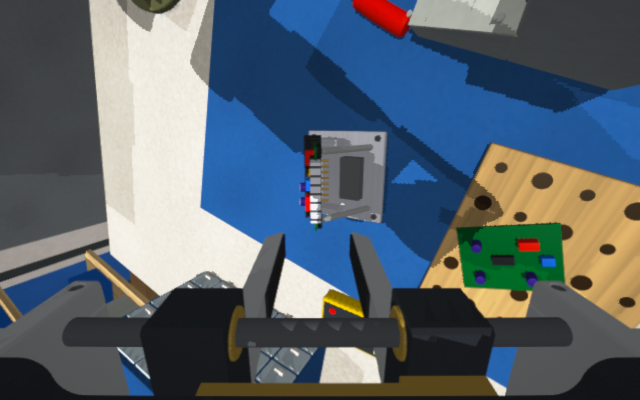

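Board seen edge-on from above its bar at (316,190), fingers straddling it, stand base behind at (350,175).

Run:
```python
from h import *
Rt,u=brd(15.4,30);B=np.c_[Rt[:,1],-Rt[:,0],u]
p=np.array([497,-280,116])+B@[-3.4,-4.8,71.5-88];delta(Rt,p+60*u);delta(Rt,p);print(p,u)
```

```text
shift mm [-45.6  -6.8 -75.3] rv deg [-0.   0.2  0. ]
shift mm [ -74.5  -14.8 -127.2] rv deg [-0.   0.2  0. ]
[ 484.93277777 -278.3451064   103.41058084] [0.4820477  0.13277806 0.8660254 ]
```

Emit:
{"name": "jog_arm", "arguments": {"plan": [-0.023, -0.003, -0.038, 0, 0, 0, -0.0456, -0.007, -0.075, 0, 0, 0, -0.0456, -0.007, -0.075, 0, 0, 0, -0.055, -0.0095, -0.092, 0, 0, 0, -0.065, -0.012, -0.11, 0, 0, 0, -0.0745, -0.0148, -0.127, 0, 0, 0, -0.0745, -0.0148, -0.127, 0, 0, 0, -0.0745, -0.0148, -0.127, 0, 0, 0]}}

```text
clock: 8.75
eef_pos: [486.2, -278.3, 104.5]
eef_rot: [-2.62, 0.001, 1.839]
wrist_force: [0.3, 0.3, -0.1]
finger_gap: 44.9
finger_force: 0.0
```

Emit:
{"name": "jog_arm", "arguments": {"plan": [0, 0, 0, 0, 0, 0, 0, 0, 0, 0, 0, 0, 0, 0, 0, 0, 0, 0, 0, 0, 0, 0, 0, 0, 0, 0, 0, 0, 0, 0, 0, 0, 0, 0, 0, 0], "claw": 0.005, "force": 30}}

```text
clock: 9.35
eef_pos: [485.1, -277.9, 102.6]
eef_rot: [-2.618, -0.001, 1.84]
wrist_force: [0.4, -0.1, 1.8]
finger_gap: 12.3
finger_force: 30.0
```

Run:
```python
from h import *
Rt,u=brd(14.2,0);delta(Rt,[438,275.5,250])
```

```text
shift mm [-47.1 553.4 147.4] rv deg [  7.6 -29.   -1.2]
```

Emit:
{"name": "jog_arm", "arguments": {"plan": [0.0024, 0.0007, 0.0043, 0, 0, 0, 0.0072, 0.002, 0.013, 0, 0, 0, 0.0145, 0.004, 0.026, 0, 0, 0, 0.024, 0.0066, 0.043, 0, 0, 0, 0.036, 0.01, 0.065, 0, 0, 0, 0.05, 0.013, 0.09, 0, 0, 0, 0.05, 0.013, 0.12, 0, 0, 0, 0.04, 0.013, 0.15, 0, 0, 0, 0.03, 0.013, 0.17, 0, 0, 0, 0.02, 0.013, 0.19, 0, 0, 0]}}

```text
clock: 10.35
eef_pos: [505.0, -264.6, 294.1]
eef_rot: [-2.619, -0.0, 1.84]
wrist_force: [0.4, -0.1, -2.2]
finger_gap: 11.8
finger_force: 30.0
```

Emit:
{"name": "jog_arm", "arguments": {"plan": [-0.02, 0.015, 0.01, 0.8, -2.9, -0.1, -0.045, 0.04, 0.02, 1.5, -5.8, -0.2, -0.07, 0.075, 0.03, 2.3, -8.7, -0.4, -0.085, 0.11, 0.03, 3, -11.6, -0.5, -0.09, 0.15, 0.03, 3.8, -14.5, -0.6, -0.09, 0.19, 0.03, 4.6, -17.4, -0.7, -0.09, 0.23, 0.03, 5.3, -20.3, -0.8, -0.09, 0.27, 0.03, 6.1, -23.2, -1, -0.09, 0.31, 0.03, 6.8, -26.1, -1.1, -0.09, 0.35, 0.03, 7.6, -29, -1.2, -0.09, 0.39, 0.02, 7.6, -29, -1.2, -0.085, 0.43, 0.01, 7.6, -29, -1.2, -0.08, 0.465, 0, 7.6, -29, -1.2, -0.075, 0.5, -0.01, 7.6, -29, -1.2, -0.07, 0.525, -0.03, 7.6, -29, -1.2, -0.067, 0.54, -0.043, 7.6, -29, -1.2, -0.067, 0.54, -0.043, 7.6, -29, -1.2, -0.067, 0.54, -0.043, 7.6, -29, -1.2]}}

```text
clock: 12.15
eef_pos: [438.0, 275.0, 250.2]
eef_rot: [-3.141, 0.0, 1.819]
wrist_force: [0.0, 0.2, -1.2]
finger_gap: 12.0
finger_force: 30.0
```

Run:
```python
from h import *
np.set_printoptions(precision=2,suppress=True)
s=manip.read_state();print(s['clock'],s['joints'],s['eef_pos'],s['eef_rot'],s['finger_gap'])
im,d,W=cloud("wrist");save(im,'w4.png');np.savez('w4',im=im,d=d,W=W)
Rt,u=brd(14.2,0);B=np.c_[Rt[:,1],-Rt[:,0],u]
P=W.reshape(-1,3)[d.ravel()>0];Q=(P-[459.7,281,0])@B
r=(abs(Q[:,0])<110)&(abs(Q[:,1])<85)
t=r&(Q[:,2]>51)&(Q[:,2]<59);print('wall',t.sum(),cv2.minAreaRect(Q[t][:,:2].astype(np.float32)),np.percentile(Q[t],[1,99],axis=0))
for sg in(-1,1):
    t=r&(Q[:,2]>98)&(Q[:,2]<115)&(abs(Q[:,0]-sg*67)<25);print('bar',sg,t.sum(),cv2.minAreaRect(Q[t][:,:2].astype(np.float32)) if t.sum()>9 else 0)
# held board: points around TCP
H=(P-s['eef_pos'])@B
t=(abs(H[:,0])<30)&(abs(H[:,1])<60)&(H[:,2]>-90)&(H[:,2]<40);print('held',t.sum(),np.percentile(H[t],[1,50,99],axis=0) if t.any() else 0)
t=(abs(H[:,0])<12)&(abs(H[:,1])<60)&(H[:,2]>15)&(H[:,2]<36);print('bar',t.sum(),cv2.minAreaRect(H[t][:,:2].astype(np.float32)) if t.sum()>9 else 0)
```

```text
12.15 [ 0.49  0.19  1.55 -0.    1.4   0.24] [438.05 275.04 250.23] [-3.14  0.    1.82] 11.990471285985679
wall 1139 ((-0.5049057006835938, -1.1384201049804688), (171.92996215820312, 118.98435974121094), 0.7939150333404541) [[-84.07 -60.78  51.31]
 [ 83.44  57.73  58.83]]
bar -1 671 ((-71.67638397216797, -2.8550453186035156), (12.798542976379395, 70.07831573486328), 0.45000165700912476)
bar 1 693 ((61.9237060546875, 0.032024383544921875), (12.529400825500488, 70.03103637695312), 0.5782206654548645)
held 4020 [[-19.81 -48.83 -52.69]
 [ -1.83  -9.94  28.5 ]
 [ 15.91  33.85  39.12]]
bar 2486 ((-1.675025463104248, 0.16500473022460938), (23.73508644104004, 70.07672882080078), 9.522558212280273)
```

View pics/w4.png

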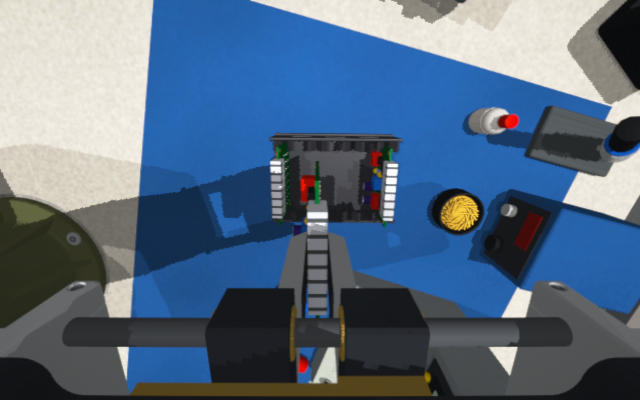

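Held board and bar at (317,260), other bars at (277,190) and (390,190), slots 2 and 3 between free.

Emit:
{"name": "jog_arm", "arguments": {"plan": [0, -0.001, -0.02, 0, 0, 0.65, 0, -0.001, -0.05, 0, 0, 0.65, 0, -0.001, -0.08, 0, 0, 0.65, 0, -0.001, -0.1, 0, 0, 0.65, 0, -0.001, -0.105, 0, 0, 0.65, 0, -0.001, -0.105, 0, 0, 0.65, 0, -0.001, -0.105, 0, 0, 0.65]}}

```text
clock: 12.9
eef_pos: [438.7, 274.2, 146.1]
eef_rot: [3.14, -0.0, 1.83]
wrist_force: [0.3, 0.3, -1.8]
finger_gap: 12.1
finger_force: 30.0
```

Run:
```python
from h import *
np.set_printoptions(precision=2,suppress=True)
s=manip.read_state();print(s['clock'],s['eef_pos'],s['wrist_force'])
im,d,W=cloud("wrist");np.savez('w5',im=im,d=d,W=W)
Rt,u=brd(14.85,0);B=np.c_[Rt[:,1],-Rt[:,0],u]
P=W.reshape(-1,3)[d.ravel()>0];Q=(P-[*s['eef_pos'][:2],0])@B
for lo in range(-70,121,10):
    t=(abs(Q[:,0]-lo)<5)&(Q[:,2]>50)&(Q[:,2]<60)&(abs(Q[:,1])<90)
    if t.any(): print(lo,t.sum(),Q[t][:,1].min(),Q[t][:,1].max())
t=(Q[:,2]>50)&(Q[:,2]<60)&(abs(Q[:,1])<75)&(abs(Q[:,0]-22)<100);print('x',np.percentile(Q[t][:,0],[0.5,99.5]))
g=cv2.cvtColor(im,cv2.COLOR_RGB2HSV).reshape(-1,3)[d.ravel()>0].astype(int)
t=(abs(Q[:,0])<8)&(abs(Q[:,1])<60)&(Q[:,2]>s['eef_pos'][2]+22)&(Q[:,2]<s['eef_pos'][2]+33)&(g[:,2]>120);print('held bar y',t.sum(),np.percentile(Q[t],[.5,99.5],axis=0))
t=(abs(Q[:,1])<60)&(abs(Q[:,0])<25)&(g[:,0]>45)&(g[:,0]<80)&(g[:,1]>100)&(Q[:,2]>60);print('green y',t.sum(),np.percentile(Q[t],[.5,99.5],axis=0) if t.any() else 0)
save(cv2.resize(im[100:330,210:430],None,fx=2.6,fy=2.6),'w5.png')
```

```text
12.9 [438.73 274.16 146.14] [ 0.3   0.33 -1.76]
-60 53 -63.42622329822442 -53.623872724962
-50 295 -63.236443357418274 54.451820030220006
-40 208 -63.02831638180018 54.91924185553823
-30 50 -62.610036402345884 54.43976885921918
-20 55 -62.56960240131132 -58.73667177798242
-10 90 -62.351865486572805 -45.64797480629612
0 106 -62.173091971800005 -45.1175938833725
10 106 -62.00122882720272 -44.79831506801425
20 55 -61.561887036789074 -57.635461150792516
30 60 -61.63289057207425 56.37132284013453
40 198 -61.28301552469518 56.28877960114885
50 252 -61.03914634299335 56.38479216791479
60 81 -60.575818094977485 56.49118020626903
70 182 -60.629616819075075 56.72548221020978
80 277 -60.515183201721506 57.692601688561226
90 153 -60.293058385284546 57.42504439224015
100 112 -60.03252276523545 -43.97248015247124
110 23 -59.558886587132776 -55.796278713166
x [-61.68 107.12]
held bar y 1243 [[ -6.89 -34.32 169.04]
 [  4.91  34.88 176.63]]
green y 181 [[ -3.42 -49.24  78.49]
 [  0.09  50.07 160.15]]
```

View pics/w5.png

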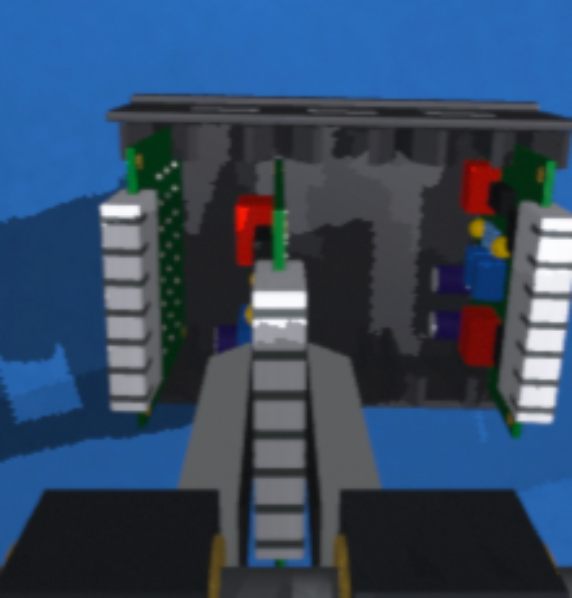

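Held board (280,210 in crop) lines up between boards in slots 1 and 4; mouth pieces at the far wall straddle it.

Emit:
{"name": "jog_arm", "arguments": {"plan": [0.001, 0, 0, 0, 0, 0.8, 0.001, 0, -0.005, 0, 0, 0.8, 0.001, 0, -0.012, 0, 0, 0.8, 0.001, 0, -0.019, 0, 0, 0.8, 0.001, 0, -0.026, 0, 0, 0.8, 0.001, 0, -0.032, 0, 0, 0.8, 0.001, 0, -0.038, 0, 0, 0.8, 0.001, 0, -0.038, 0, 0, 0.8]}}

```text
clock: 13.75
eef_pos: [438.7, 274.3, 105.4]
eef_rot: [-3.14, 0.0, 1.844]
wrist_force: [0.2, 5.2, -6.1]
finger_gap: 11.8
finger_force: 30.0
```

Emit:
{"name": "jog_arm", "arguments": {"plan": [-0.0004, 0.0015, 0, 0, 0, 0, -0.0004, 0.0015, 0, 0, 0, 0, -0.0004, 0.0015, 0, 0, 0, 0]}}

```text
clock: 14.05
eef_pos: [438.7, 275.4, 106.6]
eef_rot: [-3.141, 0.001, 1.844]
wrist_force: [0.2, -0.1, -1.6]
finger_gap: 11.7
finger_force: 30.0
```

Free again; continue down.

Emit:
{"name": "jog_arm", "arguments": {"plan": [0, 0, -0.004, 0, 0, 0, 0, 0, -0.008, 0, 0, 0, 0, 0, -0.012, 0, 0, 0, 0, 0, -0.016, 0, 0, 0, 0, 0, -0.019, 0, 0, 0, 0, 0, -0.022, 0, 0, 0, 0, 0, -0.022, 0, 0, 0]}}

```text
clock: 14.75
eef_pos: [438.6, 275.5, 84.0]
eef_rot: [-3.14, 0.001, 1.844]
wrist_force: [0.2, 0.6, -2.0]
finger_gap: 11.6
finger_force: 30.0
```

Emit:
{"name": "jog_arm", "arguments": {"plan": [0, 0, -0.001, 0, 0, 0, 0, 0, -0.002, 0, 0, 0, 0, 0, -0.003, 0, 0, 0, 0, 0, -0.003, 0, 0, 0]}}

```text
clock: 15.15
eef_pos: [438.6, 275.6, 81.4]
eef_rot: [-3.141, 0.0, 1.844]
wrist_force: [-0.5, -0.3, -2.2]
finger_gap: 12.0
finger_force: 30.0
```

Emit:
{"name": "jog_arm", "arguments": {"plan": [0, 0, -0.0007, 0, 0, 0, 0, 0, -0.0015, 0, 0, 0, 0, 0, -0.0015, 0, 0, 0]}}

```text
clock: 15.45
eef_pos: [438.8, 275.6, 80.4]
eef_rot: [-3.141, 0.0, 1.844]
wrist_force: [-0.6, -1.7, 4.6]
finger_gap: 11.5
finger_force: 30.0
```

Emit:
{"name": "jog_arm", "arguments": {"plan": [0, 0, 0, 0, 0, 0, 0, 0, 0, 0, 0, 0, 0, 0, 0, 0, 0, 0, 0, 0, 0, 0, 0, 0, 0, 0, 0, 0, 0, 0, 0, 0, 0.01, 0, 0, 0, 0, 0, 0.025, 0, 0, 0, 0, 0, 0.045, 0, 0, 0, 0, 0, 0.08, 0, 0, 0, 0, 0, 0.12, 0, 0, 0, 0, 0, 0.16, 0, 0, 0, 0, 0, 0.18, 0, 0, 0, 0, 0, 0.18, 0, 0, 0], "claw": 0.04}}

```text
clock: 16.75
eef_pos: [439.3, 276.0, 263.7]
eef_rot: [3.137, -0.001, 1.844]
wrist_force: [-0.1, -0.4, -0.3]
finger_gap: 39.9
finger_force: 0.0
```

Run:
```python
from h import *
np.set_printoptions(precision=1,suppress=True)
s=manip.read_state();print(s['clock'],s['eef_pos'],s['wrist_force'])
im,d,W=cloud("wrist");Rt,u=brd(15.5,0);B=np.c_[Rt[:,1],-Rt[:,0],u]
P=W.reshape(-1,3)[d.ravel()>0];Q=(P-[438.7,275.5,0])@B
for c in(-48,0,85):
    t=(abs(Q[:,0]-c)<18)&(abs(Q[:,1])<60)&(Q[:,2]>98)&(Q[:,2]<120);print(c,t.sum(),np.percentile(Q[t],[1,50,99],axis=0),cv2.minAreaRect(Q[t][:,:2].astype(np.float32)))
a=im[100:330,210:430];sc,_=camera("scene");b=sc[140:330,230:380]
x=cv2.resize(a,(400,418));y=cv2.resize(b,(330,418));save(np.hstack([x,y]),'end.png')
```

```text
16.75 [439.3 276.  263.7] [-0.1 -0.4 -0.3]
-48 623 [[-56.4 -38.9 100.5]
 [-49.   -6.2 109.2]
 [-42.8  29.6 110.8]] ((-49.897193908691406, -4.194812774658203), (12.748950958251953, 69.8527603149414), 1.8558475971221924)
0 527 [[ -6.1 -33.9 101.1]
 [ -1.   -2.2 109.3]
 [  5.1  34.5 111.1]] ((-0.8274450302124023, 0.36605072021484375), (68.80891418457031, 12.047465324401855), 89.56534576416016)
85 630 [[ 76.9 -33.   99.5]
 [ 82.6  -0.7 109.2]
 [ 90.1  35.9 110.8]] ((83.58526611328125, 1.8052940368652344), (12.478850364685059, 69.9254150390625), 1.8183717727661133)
```

View pics/end.png

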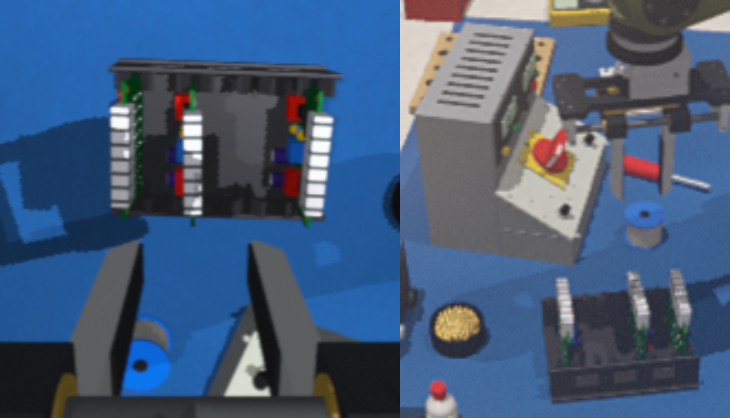

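The board stands upright in slot 2, with its bar top at the same height (109 mm) as the other two. The other boards haven't moved, the handle is still OFF, and the gripper is clear.

```bash
python3 -c "
from cell import manip;print(manip.sign_off())"
```

```text
the job is handed in; nothing more can be done
None
```

The isolator was turned to OFF and rests at its stop; the tested board was then lowered into slot 2, where it stands upright and fully down; it has been let go and the job handed in at about 17 s, with no verdict returned.

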